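# Raise the counterweighted print screen

### The job

The print under the blue screen is finished: with the fingers, gently push the blue screen up by its lift bar past its balance point, so that it swings over and stays standing up by itself, then come clear. Only push; do not grip, fling or force anything. Leave the yellow screen down and the loose things on the table where they are.

Things in the scene. Friction and masses are not known exactly. Their poses are not given: they have to be found in the camera images.
- press_blue: Small screen press with a blue frame, fixed. Origin on the table top below the hinge axis; x points from its front (lift bar) to its back, y along the hinge axis, z up. Plywood base from 155 mm before to 20 mm behind the origin, 135 mm wide, 24 mm high. Screen 120 mm wide, 14 mm thick, reaching 147 mm from the hinge, on two rest posts; the lift bar stands out in front of it.
- screen_blue (a joint): Angle of the blue screen: 0 down on its rest posts (it then slopes up towards the lift bar by 0.17 rad); grows as the bar goes up and back. The balance point lies near 0.75; below it the screen falls back, above it it swings on by itself, slowly (damped), to its stop at 1.48, nearly upright. Screen and counterweight weigh about 0.9 kg; lifting at the bar takes about 1.5 N at first, then less.
- lift_bar_blue (a point): Centre of the blue screen's lift bar: round, bare aluminium, 12 mm thick, 60 mm long, parallel to the press's y axis, 172 mm from the hinge axis, on two thin rods 26 mm either side. With the screen down it is 120 mm above the table, with free space before and below it.
- hinge_blue (a point): Middle of the blue screen's hinge axis (the press's y direction), 90 mm above the table, fixed. A dark steel counterweight roller, 56 mm long and 38 mm thick, sits 70 mm from this axis: up behind it when the screen is down, low behind it when raised.
- press_yellow: The same press with a yellow screen frame; origin and axes as for the blue one. To be left alone.
- screen_yellow (a joint): Angle of the yellow screen, as for the blue one; 0 is down.
- lift_bar_yellow (a point): Centre of the yellow screen's lift bar. Leave alone.
- ink_jar_tangerine_mid (a point): Half-way up a loose upright jar with an orange lid, 74 mm across, 85 mm tall. Leave alone.
- ink_jar_madder_mid (a point): Half-way up a loose upright low jar with a red lid, 68 mm across, 63 mm tall. Leave alone.
- blue_tape_mid (a point): Centre of a loose roll of blue tape lying flat, 105 mm across, 24 mm tall. Leave alone.

How it is judged:
By the outcome, as a careful person would: the job done as asked, in the order asked, and still so for the second after the job is handed in, with the robot touching nothing.
It also fails if it takes over 43 s, if anything falls off the work surface, if the arm or the gripper's body presses on something with over 40 N, if the wrist force passes 120 N, or if a joint passes its speed limit or range.

### The arm

A 6-joint arm with a two-finger parallel gripper is mounted at the origin on the work surface; the furniture and walls round the work are solid. World frame = base frame: x ahead of the robot, y to its left, z up, the work surface at z = 0. Lengths are in m, angles in rad, forces in N, time in s.
With the tool pointing down it reaches from about 0.35 to 0.775 m from the base axis. Payload 5.5 kg.
Tool frame: the origin (TCP) lies midway between the tips of the shut fingers; the grasp point (between the pads) lies 19 mm behind it (ctrl.grip_depth is the distance from the TCP to the grasp point, in m); z points along the fingers, y is the line along which they close (so a half turn about z gives the same grasp; the last joint's range is limited). The gripper opens to 85 mm and grips with 20 to 120 N. Pads are 22 mm wide; open, the fingers measure 114 mm over their backs; the gripper's body (76 mm by 85 mm) begins 54 mm behind the grasp point. The pads swing forward as they close: fully open they stand 13 mm farther back than shut.
Start: joints at [-1.288, 0.313, 0.046, 1.304, 0, 1.431], TCP at [0.236, -0.524, 0.231] pointing down, gripper open.
Joint ranges: [-2.76, 2.76], [-0.86, 1.69], [-1.03, 1.26], [-2.2, 2.34], [-1.47, 1.5], [-3.14, 3.14]. Speed limits (rad/s): [2.57, 2.57, 3.14, 3.14, 3.14, 3.14].

### API

Orientations are given as a unit quaternion [w, x, y, z].
In Python, from plant import monitor, get_image, ctrl, regions_of gives the robot as it stands.
- The arm moves only by the tool send_rows, never from a script. Its argument "rows" is a list of rows, each a list of 7 numbers: the turn, a rotation vector about the world's x, y, z in rad, then the shift along the world's x, y, z in m, then the opening, from 0 (shut) to 1 (fully open). A call has 1 to 20 rows; each row shifts and turns the commanded pose from where the row before left it; what a row does not reach is not made up. A row lasts 1/12 s, in which the tool goes at most 41.7 mm and 7.16 degrees, less where a joint would pass 70% of its speed; a pose out of reach is approached as far as the arm can. A call with a gripper value outside its range is refused whole. The fingers move at their own pace and stop on an object; the grip force is fixed at half the most. Time passes only in rows, so rows that do not move let the fingers close. It gives the time, the measured TCP pose, the force, the opening and the grip force at its end, in the units of the state.
- monitor.state(): the state, without advancing time (a new reading comes with each control period).
- get_image(name): name is "scene" or "top" or "wrist"; returns a dict with "pixels" (420x560x3 uint8, red, green, blue), "depth" (420x560 float32, m along the optical axis (not along the pixel's ray), 0 where there is no reading), "fx", "fy", "cx", "cy" (pixels), "eye" and "orientation" of the camera in the world. Camera axes: x right, y down, z forward; pixel columns grow to the right and rows downward; lengths in m; the calibration is good to about 2 mm. The wrist camera is an equidistant fisheye: a pixel r from the principal point sees the ray r / f radians off the axis. A picture is of the moment at which its call begins.
- ctrl.hand_in(): hands the job in; it is judged then, once.
Trained networks look in the newest picture that a camera, given by its name, has taken for a name from the list of things; names that differ only in an ending like _2 or _b are one class to them, and where a whole thing is asked for, a point or a joint stands for the part that bears it (a point fixed in the world has none). Each returns a list of dicts, best first, with "conf" (0 to 1); they miss things now and then, are a little off and sometimes report something else, mostly with a low value. They report only what shows in the picture. A call takes as long as a camera call.
- regions_of(camera, label): "pixels" (420x560 bool, what is visible of it) and "point" ([row, column] in pixels, amid what is visible of it).
The state is a dict: "time_s": time; "q": joint angles; "joint_velocities": joint speeds; "tau": joint torques, N m; "tcp_pos": TCP position; "tool_rot": TCP orientation; "force": force on the tool from outside, world axes, zero at the start; "torque": the same for the moment, N m; "finger_gap": opening from 0.0 (shut) to 1.0 (fully open); "gripper_force": force on a finger pad.
Only numpy, scipy, OpenCV 4.12 (cv2) and the standard library are available. Lean on these libraries where they do the work, as an engineer would, in place of code of your own. Each camera call takes 0.05 s, during which the arm holds its last target. There are 200 camera calls.

## Working session

There is one attempt and no reset: what is moved stays moved. The work goes in short steps, Python scripts to look and compute and a tool call to move; the robot and the scene stay as the last step left them, time stands still between calls to the robot, and variables do not carry over. Pictures are saved under pics/ and viewed, at most 10 in all, crops included, and the job is handed in when it is done.

Besides the shell and the picture viewer there is one more tool, called after "Request:" as name([rows], argument=value, ...), one row to a line, values as JSON. send_rows: Moves the arm, as the interface text tells. Its arguments: {"type":"object","properties":{"rows":{"type":"array"}},"required":["rows"]}

```bash
mkdir -p pics
cat > h.py <<'E'
import numpy as np,cv2
from plant import monitor,get_image,ctrl,regions_of
from scipy.spatial.transform import Rotation as R
def rot(im):
    o=np.array(im["orientation"],float)
    return o if o.shape==(3,3) else R.from_quat(o[[1,2,3,0]]).as_matrix()
def cloud(im):
    h,w=im["depth"].shape;v,u=np.mgrid[:h,:w];d=im["depth"]
    P=np.stack([(u-im["cx"])/im["fx"]*d,(v-im["cy"])/im["fy"]*d,d],-1)
    return P@rot(im).T+np.array(im["eye"])
E
python3 - <<'E'
from h import *
ims=[]
for c in["scene","top"]:
    im=get_image(c);P=cloud(im);ims.append(im["pixels"])
    print(c,np.round(im["eye"],3),np.round(im["orientation"],3))
    for l in["lift_bar_blue","screen_blue","press_blue","screen_yellow","lift_bar_yellow","ink_jar_tangerine_mid","ink_jar_madder_mid","blue_tape_mid"]:
        for r in regions_of(c,l)[:2]:
            m=r["pixels"]&(im["depth"]>0);Q=P[m]
            if len(Q):print(l,round(r["conf"],2),np.round(r["point"]),m.sum(),np.round(np.median(Q,0),3),np.round(np.percentile(Q,3,0),3),np.round(np.percentile(Q,97,0),3))
    cv2.imwrite(f"pics/{c}0.png",im["pixels"][...,::-1])
E
```

```text
scene [-0.281  0.497  0.93 ] [ 0.203 -0.462  0.794 -0.338]
lift_bar_blue 0.97 [170. 321.] 785 [ 0.584 -0.142  0.102] [ 0.489 -0.214  0.004] [ 0.7   -0.099  0.16 ]
lift_bar_blue 0.28 [256. 173.] 559 [0.515 0.42  0.057] [0.5   0.39  0.005] [0.558 0.448 0.063]
screen_blue 0.94 [171. 322.] 768 [ 0.584 -0.142  0.102] [ 0.494 -0.21   0.021] [ 0.667 -0.101  0.159]
press_blue 0.59 [179. 321.] 1367 [ 0.583 -0.13   0.094] [ 0.499 -0.203  0.014] [ 0.659 -0.091  0.157]
press_blue 0.25 [171. 324.] 748 [ 0.584 -0.143  0.101] [ 0.496 -0.224  0.001] [ 0.706 -0.101  0.158]
lift_bar_yellow 0.69 [199. 242.] 1516 [0.582 0.17  0.107] [0.501 0.082 0.064] [0.66  0.273 0.158]
ink_jar_tangerine_mid 0.62 [273. 205.] 895 [0.4   0.369 0.075] [ 0.383  0.332 -0.001] [0.504 0.4   0.084]
ink_jar_madder_mid 0.61 [256. 174.] 594 [0.516 0.42  0.056] [ 0.5    0.389 -0.   ] [0.56  0.449 0.063]
blue_tape_mid 0.75 [296. 248.] 748 [0.329 0.27  0.02 ] [ 0.287  0.22  -0.002] [0.384 0.316 0.025]
blue_tape_mid 0.35 [256. 173.] 578 [0.516 0.42  0.057] [0.5   0.389 0.004] [0.559 0.449 0.063]
top [0.293 0.063 1.257] [-0.063  0.70
[... 215 characters left out ...]
1  0.16 ]
press_blue 0.88 [195. 358.] 3540 [ 0.541 -0.155  0.104] [ 0.453 -0.223  0.021] [ 0.657 -0.096  0.159]
press_blue 0.63 [193. 361.] 2537 [ 0.543 -0.16   0.109] [ 0.456 -0.222  0.094] [ 0.659 -0.11   0.16 ]
screen_yellow 0.74 [182. 243.] 2706 [0.579 0.161 0.109] [0.504 0.076 0.024] [0.654 0.265 0.161]
lift_bar_yellow 0.72 [180. 243.] 2445 [0.578 0.161 0.109] [0.506 0.08  0.094] [0.65  0.262 0.161]
ink_jar_madder_mid 0.8 [201. 158.] 507 [0.529 0.41  0.061] [0.501 0.384 0.016] [0.558 0.443 0.066]
ink_jar_madder_mid 0.62 [239. 171.] 660 [0.415 0.358 0.083] [0.385 0.329 0.023] [0.449 0.393 0.088]
blue_tape_mid 0.9 [266. 196.] 568 [0.339 0.269 0.024] [0.292 0.217 0.014] [0.386 0.311 0.028]
```

Run:
```python
import cv2
a=cv2.imread("pics/top0.png");cv2.imwrite("pics/topc.png",cv2.resize(a[100:300,250:450],None,fx=3,fy=3,interpolation=2))
```

```text
(no output)
```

View pics/scene0.png

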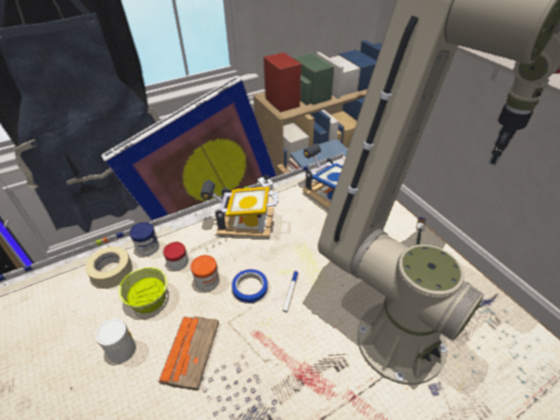

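View pics/topc.png

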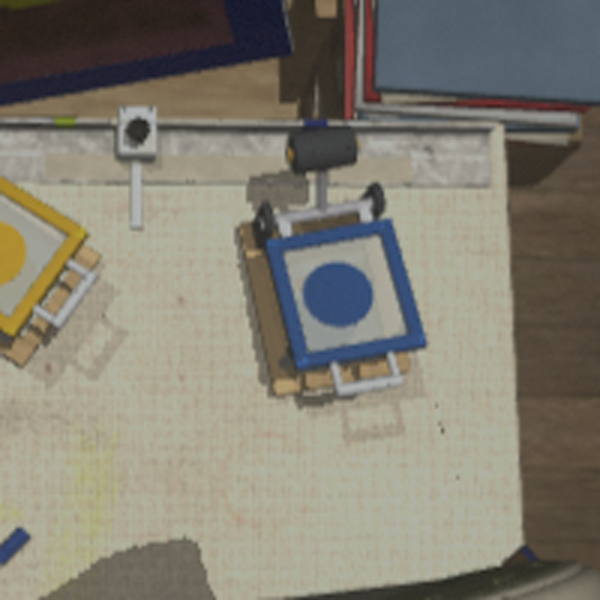

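The top view shows the blue press with its bar at about row 229, column 373, and the counterweight at row 149, column 357. The yellow press is well to its left. Next I'll localize the bar, hinge and axis.

Run:
```python
from h import *
im=get_image("top");P=cloud(im);Rm=rot(im)
def at(cx,cy,z):
    u=250+cx/3;v=100+cy/3
    d=Rm@np.array([(u-im["cx"])/im["fx"],(v-im["cy"])/im["fy"],1]);e=np.array(im["eye"]);return e+d*(z-e[2])/d[2]
for n,c,z in[("barL",(335,390),.12),("barR",(402,383),.12),("cw",(322,148),.14),("hingeL",(264,222),.09),("hingeR",(374,200),.09),("frameFL",(293,366),.12),("frameFR",(424,344),.12),("frameBL",(268,240),.10),("frameBR",(390,220),.1)]:
    print(n,np.round(at(*c,z),3),"depth:",np.round(P[100+c[1]//3,250+c[0]//3],3))
# bar from depth, both views: points at z>.1 in front
H=P[222:236,355:392];m=(H[...,2]>.1)&(H[...,2]<.14)
Q=H[m];print(len(Q));print(np.round(Q[np.argsort(Q[:,1])][::4],3))
im2=get_image("scene");S=cloud(im2).reshape(-1,3);
s=S[(S[:,0]>.36)&(S[:,0]<.52)&(S[:,1]<-.1)&(S[:,1]>-.3)&(S[:,2]>.09)&(S[:,2]<.15)];print(len(s))
b=P[(P[...,0]>.48)&(P[...,0]<.72)&(P[...,1]>-.3)&(P[...,1]<-.03)&(P[...,2]>.088)&(P[...,2]<.135)]
print(cv2.minAreaRect((b[:,:2]*1000).astype(np.float32)))
print(monitor.state()["tool_rot"],monitor.state()["time_s"])
```

```text
barL [ 0.442 -0.156  0.12 ] depth: [ 0.442 -0.154  0.119]
barR [ 0.448 -0.215  0.12 ] depth: [ 0.467 -0.245  0.   ]
cw [ 0.659 -0.145  0.14 ] depth: [ 0.653 -0.14   0.161]
hingeL [ 0.603 -0.099  0.09 ] depth: [ 0.601 -0.098  0.096]
hingeR [ 0.625 -0.202  0.09 ] depth: [ 0.624 -0.198  0.101]
frameFL [ 0.463 -0.119  0.12 ] depth: [ 0.477 -0.133  0.021]
frameFR [ 0.484 -0.236  0.12 ] depth: [0.293 0.063 1.257]
frameBL [ 0.583 -0.101  0.1  ] depth: [ 0.584 -0.1    0.097]
frameBR [ 0.603 -0.214  0.1  ] depth: [ 0.632 -0.239 -0.003]
135
[[ 0.455 -0.213  0.121]
 [ 0.458 -0.21   0.12 ]
 [ 0.455 -0.209  0.127]
 [ 0.461 -0.207  0.121]
 [ 0.455 -0.206  0.125]
 [ 0.46  -0.204  0.123]
 [ 0.464 -0.203  0.116]
 [ 0.444 -0.201  0.123]
 [ 0.452 -0.199  0.122]
 [ 0.452 -0.196  0.124]
 [ 0.445 -0.194  0.12 ]
 [ 0.442 -0.191  0.121]
 [ 0.444 -0.19   0.126]
 [ 0.444 -0.187  0.126]
 [ 0.45  -0.186  0.122]
 [ 0.446 -0.182  0.128]
 [ 0.45  -0.18   0.121]
 [ 0.441 -0.177  0.122]
 [ 0.447 -0.175  0.123]
 [ 0.444 -0.172  0.124]
 [ 0.446 -0.171  0.127]
 [ 0.443 -0.168  0.128]
 [ 0.441 -0.166  0.124]
 [ 0.444 -0.163  0.126]
 [ 0.444 -0.161  0.126]
 [ 0.452 -0.16   0.119]
 [ 0.436 -0.159  0.122]
 [ 0.458 -0.157  0.119]
 [ 0.452 -0.156  0.123]
 [ 0.464 -0.155  0.116]
 [ 0.445 -0.155  0.116]
 [ 0.457 -0.154  0.121]
 [ 0.455 -0.151  0.12 ]
 [ 0.464 -0.145  0.114]]
85
((558.382080078125, -162.21005249023438), (179.79331970214844, 121.3009033203125), 11.145318031311035)
[7.03543452e-05 9.77741952e-01 2.09811033e-01 2.46032276e-06] 1.0
```

Everything agrees with the stated sizes: the bar is at about (0.445, -0.185, 0.12), the hinge at about (0.614, -0.150, 0.09), and the yaw is about 0.2. My plan is to shut the fingers, align the yaw and tilt the tool about 40° forward. The fingers then go in under the bar from the front.

Request:
send_rows([
  [0, 0, -0.0557, 0.01, 0.025, 0, 0],
  [0, 0, -0.0557, 0.015, 0.033, -0.005, 0],
  [0, 0, -0.0557, 0.015, 0.033, -0.008, 0],
  [0, 0, -0.0557, 0.015, 0.033, -0.008, 0],
  [0.0232, -0.1144, 0, 0.015, 0.033, -0.008, 0],
  [0.0232, -0.1144, 0, 0.015, 0.033, -0.008, 0],
  [0.0232, -0.1144, 0, 0.015, 0.033, -0.008, 0],
  [0.0232, -0.1144, 0, 0.015, 0.033, -0.008, 0],
  [0.0232, -0.1144, 0, 0.015, 0.033, -0.008, 0],
  [0.0232, -0.1144, 0, 0.012, 0.033, -0.008, 0],
  [0, 0, 0, 0, 0, 0, 0],
  [0, 0, 0, 0, 0, 0, 0],
])

```text
time_s: 2.0
tcp_pos: [0.3754, -0.1969, 0.1587]
tool_rot: [-0.038, 0.935, 0.092, 0.34]
force: [0.5, 0.1, 1.2]
finger_gap: -0.002
gripper_force: 0.0
```

Run:
```python
from h import *
s=monitor.state();T=R.from_quat(np.array(s["tool_rot"])[[1,2,3,0]]).as_matrix()
print(s["time_s"],np.round(s["tcp_pos"],3),np.round(s["q"],2),"\n",np.round(T,3),s["finger_gap"],np.round(s["force"],2))
w=get_image("wrist");print(np.round(w["eye"],3),w["fx"])
t=get_image("top")
cv2.imwrite("pics/w1.png",np.hstack([w["pixels"][...,::-1][:,:],])) 
r=regions_of("wrist","lift_bar_blue");print([(x["conf"],x["point"]) for x in r])
```

```text
2.0 [ 0.375 -0.197  0.159] [-1.17 -0.16 -0.85  0.72  0.68  1.83] 
 [[ 0.752  0.199  0.628]
 [ 0.147 -0.98   0.134]
 [ 0.642 -0.008 -0.766]] -0.0015883657419188113 [0.52 0.07 1.17]
[ 0.335 -0.206  0.31 ] 325.19226210127806
[(0.79, [104.4, 279.7])]
```

View pics/w1.png

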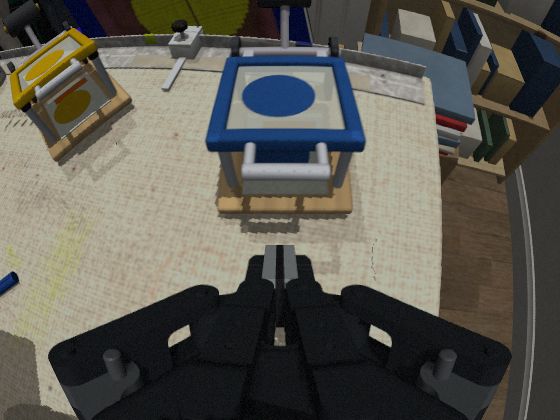

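The wrist view shows the bar at about row 171, column 286, square to the fingers, whose tip is at row 245, column 280. I'll triangulate the bar from this view.

Run:
```python
from h import *
w=get_image("wrist");M=rot(w);e=np.array(w["eye"])
for v,u in[(171,286),(170,248),(173,327)]:
    x,y=u-w["cx"],v-w["cy"];r=np.hypot(x,y);t=r/w["fx"]
    c=np.array([x/r*np.sin(t),y/r*np.sin(t),np.cos(t)]);d=M@c
    print("z=.12:",np.round(e+d*(.12-e[2])/d[2],3),"depth:",np.round(e+d*w["depth"][v,u]/c[2],3))
```

```text
z=.12: [ 0.456 -0.195  0.12 ] depth: [ 0.453 -0.195  0.126]
z=.12: [ 0.452 -0.168  0.12 ] depth: [ 0.449 -0.169  0.125]
z=.12: [ 0.461 -0.223  0.12 ] depth: [ 0.497 -0.226  0.062]
```

Request:
send_rows([
  [0, 0, 0, 0, 0, -0.025, 0],
  [0, 0, 0, 0, 0, -0.025, 0],
  [0, 0, 0, 0, 0, -0.024, 0],
  [0, 0, 0, 0, 0, 0, 0],
  [0, 0, 0, 0.018, 0.002, 0, 0],
  [0, 0, 0, 0.018, 0.002, 0, 0],
  [0, 0, 0, 0.018, 0.002, 0, 0],
  [0, 0, 0, 0.01, 0.001, 0, 0],
  [0, 0, 0, 0.01, 0.001, 0, 0],
  [0, 0, 0, 0, 0, 0, 0],
])

```text
time_s: 3.03
tcp_pos: [0.4543, -0.1962, 0.0904]
tool_rot: [-0.033, 0.934, 0.095, 0.342]
force: [-0.3, -0.3, -0.6]
finger_gap: -0.0
gripper_force: 0.5
```

Run:
```python
from h import *
w=get_image("wrist");cv2.imwrite("pics/w2.png",w["pixels"][...,::-1]);s=monitor.state();print(np.round(s["q"],2),s["time_s"],np.round(s["force"],2),np.round(s["tcp_pos"],3))
```

```text
[-0.95  0.02 -0.92  0.3   0.63  2.09] 3.0833 [0.14 0.76 0.36] [ 0.453 -0.196  0.09 ]
```

View pics/w2.png

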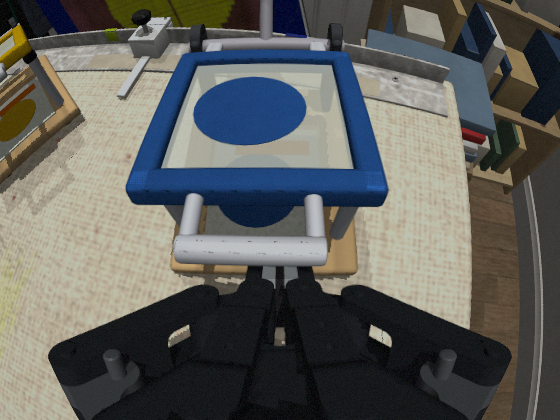

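The fingers are under the bar, which is centred at column 250 against column 280 for the fingers, so they sit about 10 mm to the right. I'll centre them and start the lift along the bar's arc.

Request:
send_rows([
  [0, 0, 0, -0.002, 0.01, 0, 0],
  [0, 0, 0, 0.003, 0.0006, 0.003, 0],
  [0, 0, 0, 0.001, 0.0002, 0.0045, 0],
  [0, 0, 0, 0.001, 0.0002, 0.0045, 0],
  [0, 0, 0, 0.001, 0.0002, 0.0045, 0],
  [0, 0, 0, 0.001, 0.0002, 0.0045, 0],
  [0, 0, 0, 0.001, 0.0002, 0.0045, 0],
  [0, 0, 0, 0.0017, 0.0003, 0.004, 0],
  [0, 0, 0, 0.0017, 0.0003, 0.004, 0],
  [0, 0, 0, 0.0017, 0.0003, 0.004, 0],
  [0, 0, 0, 0.0017, 0.0003, 0.004, 0],
  [0, 0, 0, 0.0017, 0.0003, 0.004, 0],
  [0, 0, 0, 0.0017, 0.0003, 0.004, 0],
  [0, 0, 0, 0.0017, 0.0003, 0.004, 0],
  [0, 0, 0, 0.0017, 0.0003, 0.004, 0],
])

```text
time_s: 4.33
tcp_pos: [0.472, -0.1805, 0.1465]
tool_rot: [-0.034, 0.934, 0.094, 0.342]
force: [-1.1, -0.1, -0.7]
finger_gap: -0.003
gripper_force: 0.5
```

Run:
```python
from h import *
w=get_image("wrist");cv2.imwrite("pics/w3.png",w["pixels"][...,::-1]);s=monitor.state();print(np.round(s["q"],2),s["time_s"],np.round(s["force"],2),np.round(s["tcp_pos"],3))
```

```text
[-0.89 -0.07 -0.84  0.43  0.61  2.17] 4.3833 [ 0.32  0.22 -0.45] [ 0.473 -0.181  0.147]
```

View pics/w3.png

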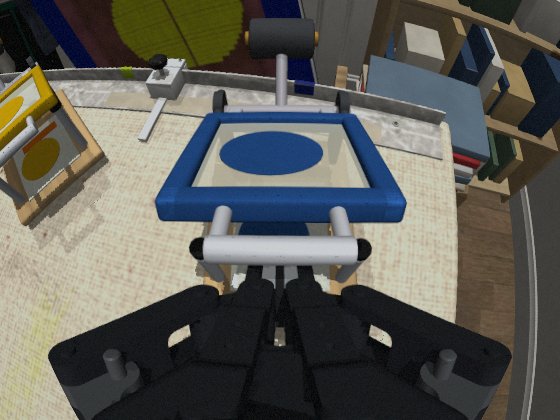

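The screen is rising with the fingers, which are now centred, and the bar is at row 248. About 0.5 rad of elevation fits the TCP. I'll continue along the arc, steepening the tool slightly.

Request:
send_rows([
  [-0.0023, 0.0113, 0, 0.0022, 0.0004, 0.0044, 0],
  [-0.0023, 0.0113, 0, 0.0022, 0.0004, 0.0044, 0],
  [-0.0023, 0.0113, 0, 0.0022, 0.0004, 0.0044, 0],
  [-0.0023, 0.0113, 0, 0.0022, 0.0004, 0.0044, 0],
  [-0.0023, 0.0113, 0, 0.0022, 0.0004, 0.0044, 0],
  [-0.0023, 0.0113, 0, 0.0022, 0.0004, 0.0044, 0],
  [-0.0023, 0.0113, 0, 0.0022, 0.0004, 0.0044, 0],
  [-0.0023, 0.0113, 0, 0.0022, 0.0004, 0.0044, 0],
  [-0.0023, 0.0113, 0, 0.0022, 0.0004, 0.0044, 0],
  [-0.0023, 0.0113, 0, 0.0022, 0.0004, 0.0044, 0],
  [-0.0023, 0.0113, 0, 0.0034, 0.0007, 0.0035, 0],
  [-0.0023, 0.0113, 0, 0.0034, 0.0007, 0.0035, 0],
  [-0.0023, 0.0113, 0, 0.0034, 0.0007, 0.0035, 0],
  [-0.0023, 0.0113, 0, 0.0034, 0.0007, 0.0035, 0],
])

```text
time_s: 5.55
tcp_pos: [0.5076, -0.1736, 0.2042]
tool_rot: [-0.026, 0.959, 0.096, 0.264]
force: [0.0, -1.0, -1.1]
finger_gap: -0.002
gripper_force: 0.3
```

Run:
```python
from h import *
w=get_image("wrist");cv2.imwrite("pics/w4.png",w["pixels"][...,::-1]);s=monitor.state();print(np.round(s["q"],2),s["time_s"],np.round(s["force"],2),np.round(s["tcp_pos"],3))
```

```text
[-0.71 -0.05 -0.57  0.7   0.42  2.3 ] 5.6 [ 1.5  -0.43  1.47] [ 0.509 -0.174  0.205]
```

View pics/w4.png

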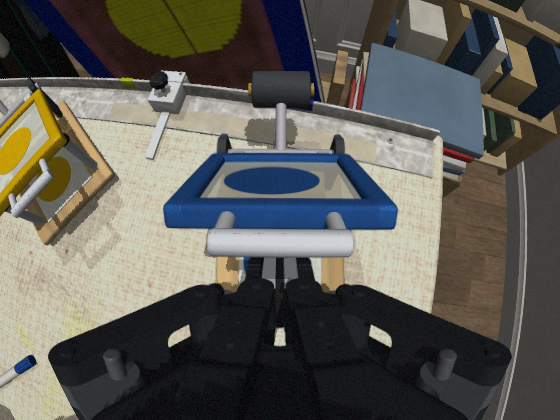

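The counterweight is dropping and the bar, at row 241, is still on the fingers. I'll continue past the balance point.

Request:
send_rows([
  [-0.0023, 0.0113, 0, 0.0034, 0.0007, 0.0035, 0],
  [-0.0023, 0.0113, 0, 0.0034, 0.0007, 0.0035, 0],
  [-0.0023, 0.0113, 0, 0.0034, 0.0007, 0.0035, 0],
  [-0.0023, 0.0113, 0, 0.0034, 0.0007, 0.0035, 0],
  [-0.0023, 0.0113, 0, 0.0034, 0.0007, 0.0035, 0],
  [-0.0023, 0.0113, 0, 0.0034, 0.0007, 0.0035, 0],
  [-0.0023, 0.0113, 0, 0.0036, 0.0007, 0.0028, 0],
  [-0.0023, 0.0113, 0, 0.0036, 0.0007, 0.0028, 0],
  [-0.0023, 0.0113, 0, 0.0036, 0.0007, 0.0028, 0],
  [-0.0023, 0.0113, 0, 0.0036, 0.0007, 0.0028, 0],
  [0, 0, 0, 0, 0, 0, 0],
  [0, 0, 0, 0, 0, 0, 0],
  [0, 0, 0, 0, 0, 0, 0],
  [0, 0, 0, 0, 0, 0, 0],
  [0, 0, 0, 0, 0, 0, 0],
  [0, 0, 0, 0, 0, 0, 0],
])

```text
time_s: 6.93
tcp_pos: [0.5416, -0.1666, 0.2358]
tool_rot: [-0.021, 0.973, 0.097, 0.209]
force: [0.9, -0.3, 0.0]
finger_gap: 0.001
gripper_force: 0.0
```

Run:
```python
from h import *
w=get_image("wrist");cv2.imwrite("pics/w5.png",w["pixels"][...,::-1]);s=monitor.state();print(np.round(s["q"],2),s["time_s"],np.round(s["force"],2),np.round(s["tcp_pos"],3))
```

```text
[-0.6   0.03 -0.37  0.87  0.3   2.39] 6.9833 [-0.73  0.81  0.55] [ 0.542 -0.167  0.236]
```

View pics/w5.png

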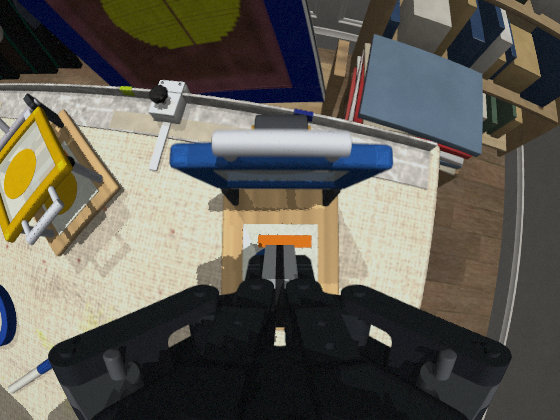

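The screen has swung over and the bar, now at row 145, has left the fingers. I'll back off to the front and check.

Request:
send_rows([
  [0, 0, 0, -0.01, -0.002, 0, 0],
  [0, 0, 0, -0.02, -0.006, 0.002, 0],
  [0, 0, 0, -0.02, -0.02, 0.003, 0],
  [0, 0, 0, -0.02, -0.025, 0.003, 0],
  [0, 0, 0, -0.02, -0.025, 0.003, 0],
  [0, 0, 0, -0.02, -0.025, 0.003, 0],
  [0, 0, 0, -0.01, -0.02, 0.0, 0],
  [0, 0, 0, 0, 0, 0, 0],
  [0, 0, 0, 0, 0, 0, 0],
  [0, 0, 0, 0, 0, 0, 0],
  [0, 0, 0, 0, 0, 0, 0],
  [0, 0, 0, 0, 0, 0, 0],
  [0, 0, 0, 0, 0, 0, 0],
  [0, 0, 0, 0, 0, 0, 0],
  [0, 0, 0, 0, 0, 0, 0],
  [0, 0, 0, 0, 0, 0, 0],
])

```text
time_s: 8.32
tcp_pos: [0.4221, -0.2892, 0.25]
tool_rot: [-0.021, 0.973, 0.098, 0.209]
force: [-0.7, 0.8, 0.1]
finger_gap: -0.002
gripper_force: 0.0
```

Run:
```python
from h import *
w=get_image("top");cv2.imwrite("pics/t6.png",w["pixels"][...,::-1]);s=monitor.state();print(s["time_s"],np.round(s["force"],2),np.round(s["tcp_pos"],3))
P=cloud(w);b=P[(P[...,0]>.55)&(P[...,0]<.7)&(P[...,1]>-.22)&(P[...,1]<-.09)&(P[...,2]>.2)&(P[...,2]<.3)];print(len(b),np.round(np.median(b,0),3),b[:,2].max())
```

```text
8.3667 [-0.49  0.01  0.63] [ 0.422 -0.289  0.25 ]
495 [ 0.623 -0.146  0.236] 0.27016912143605887
```

View pics/t6.png

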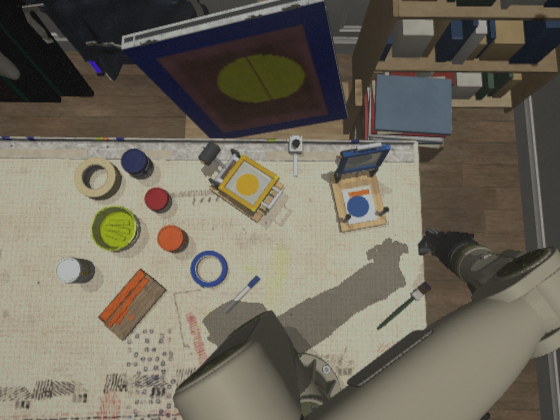

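The blue screen stands upright at row 160, column 362, with its bar top at 0.27 m, which matches the stop. The yellow screen is down, the loose things are where they were, and the gripper is clear.

```bash
python3 -c "
from plant import ctrl
print(ctrl.hand_in())"
```

```text
the job is handed in; nothing more can be done
None
```

The blue screen was pushed up past its balance point and now stands upright by itself; the arm is clear, the yellow screen is still down, the loose things were not moved, and the job was handed in at about 8.4 s.

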